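# Close the balance's draught shield and tare the tub

## Task

The empty tub is waiting to be tared on the balance. With your fingertips, slide the glass top door and the glass side door of the draught shield gently forward until both are fully shut, and only then press the big oblong tare key down and let it come up again. Pick nothing up: leave the tub where it stands on the pan, press no other key, and do not disturb the things around the balance.

Things in the scene. Friction and masses are not known exactly. Their poses are not given: they have to be found in the camera images.
- balance: White precision balance, fixed, 310 (x) by 220 mm (y). Origin on the table; its x axis runs from its front (control panel, x = -160 mm, nearest the robot) to its back, y to its left, z up. Panel slopes from z = 35 mm (front edge) to 62 mm (x = -50 mm). Behind it the glass draught shield stands over the pan: x -45 to +125, y -103 to +92 mm, roof (rails, top door) 209 mm above the table.
- top_door (a joint): Glass top door (roof of the shield, 166 x 172 mm), slides along the balance's x axis. 0 m = fully shut (forward, against its stop), 0.125 m = pushed right back (+x). Stays where it is left; about 1 to 1.5 N moves it.
- top_lip (a point): Top middle, 226 mm above the table, of the grey upright lip at the top door's front edge: 120 mm wide (balance's y), 6 mm thick (x), standing 18 mm above the door's 22 mm deep front strip, 20 mm above the glass behind. Moves with the door; to shut it push the lip's back face toward the balance's front (-x). When shut: x = -34, y = 0 mm in the balance's frame.
- side_door (a joint): Glass side door on the balance's right-hand (-y) side, 164 mm long, 128 mm tall, slides along the balance's x axis. 0 m = fully shut (forward, against its stop), 0.120 m = right back. Stays where it is left; about 1 N moves it.
- side_grip (a point): Top middle, 195 mm above the table, of the side door's finger grip: a grey upright fin standing out sideways (balance's -y) 28 mm from the door's outer face (14 mm either side of this point), 6 mm thick (x), reaching 60 mm down. Moves with the door; to shut it push the fin's back face toward the balance's front (-x). When shut: x = -31, y = -117 mm in the balance's frame.
- tare_key (a joint): Tare key travel along the panel's normal: 0 m = up, 0.004 m = fully down. Springs back by itself; about 3.5 N presses it fully.
- tare_top (a point): Centre of the top face of the tare key: the only oblong key, grey, 42 mm wide (balance's y) by 20 mm, on the front of the panel at the right, 7 mm proud of the panel. In the balance's frame at x = -132 mm, y = -55 mm, z = 49 mm, when up.
- small_key0 (a joint): Small round key, 16 mm diameter, on the front of the panel 30 mm left (+y) of the middle; 0 m = up, 0.004 m = down. Not to be pressed.
- small_key1 (a joint): The same, 75 mm left of the middle. Not to be pressed.
- tub_mid (a point): Centre, half-way up, of the clear plastic open tub, 94 mm square (104 mm over the rim) and 42 mm tall, standing loose on the pan (pan's top 78 mm above the table) inside the shield.
- jar_mid (a point): Centre of a small glass jar with a metal lid, 62 mm diameter, 80 mm tall, standing at the balance's right, outside the side door.
- weight_mid (a point): Centre of a steel calibration weight, 29 mm diameter, 53 mm tall, at the balance's right, beside the panel.
- spoon: Steel spoon, 170 mm long, lying at the balance's left.
- pump_mid (a point): Centre of a pump bottle, 56 mm diameter, 150 mm tall, at the balance's left.
- cups_mid (a point): Centre of a stack of paper cups, 73 mm diameter, 170 mm tall, at the robot's right.
- bowl_mid (a point): Centre of a white bowl, 220 mm diameter, 85 mm tall, at the robot's far left.
- tub_lid: The tub's flat lid, 108 mm square, 8 mm thick, lying at the robot's right.
Things that resemble listed ones, but are neither listed nor needed, are in the scene too. There is more than one size of the part that bears tub_mid; the job needs the middle-sized.

How it is judged:
On the way, in this order (a step that is already met when the one before it is completed fails the run):
1. both doors of the shield are fully shut (value of joint each of top_door, side_door below 0.004 m), for 0.2 s.
2. the tare key is pressed down with both doors shut (all of step 1 and value of joint tare_key above 0.0025 m), for 0.05 s.
At the end, for the whole second after the job is handed in: Both doors within 4 mm of fully shut, the tare key (pressed more than 2.5 mm after the doors were shut) up again to within 1 mm, the tub upright, at rest and within 10 mm of where it stood (all of step 1 and value of joint tare_key below 0.001 m and distance of tub_mid from where it was at the start of the episode below 0.01 m and angle between tub_mid's own z axis and vertical below 0.1 rad and linear speed of tub below 0.02 m/s); the robot touches nothing.
It fails at once if the tare key is pressed while a door is still open (value of joint tare_key above 0.0025 m and value of joint any of top_door, side_door above 0.006 m).
It fails at once if another key is pressed (value of joint any of small_key0, small_key1 above 0.0025 m).
It fails at once if a door is slammed (faster than 0.4 m/s) (velocity of joint any of top_door, side_door below -0.4 m/s).
It fails at once if the tub is lifted, shifted more than 15 mm or tipped (distance of tub_mid from where it was at the start of the episode above 0.015 m or angle between tub_mid's own z axis and vertical above 0.2 rad).
It fails at once if something standing around the balance is picked up, knocked over or shifted more than 20 mm (distance of any of jar_mid, weight_mid, spoon, pump_mid, cups_mid, bowl_mid, tub_lid from where it was at the start of the episode above 0.02 m).
It also fails if it takes over 51 s, if anything falls off the work surface, if the arm or the gripper's body presses on something with over 40 N, if the wrist force passes 120 N, or if a joint passes its speed limit or range.

## Robot

A 6-joint arm with a two-finger parallel gripper is mounted at the origin on the work surface. World frame = base frame: x ahead of the robot, y to its left, z up, the work surface at z = 0. Lengths are in m, angles in rad, forces in N, time in s.
With the tool pointing down it reaches from about 0.25 to 0.775 m from the base axis. Payload 4 kg.
Tool frame: the origin (TCP) lies on the centre line of the jaws, within the pads' length; the fingertips stand 22 mm ahead of it and the grasp point (between the pads) lies 3 mm ahead of it (bot.tcp_to_tips is the distance from the TCP to the fingertips, in m); z points along the fingers, x is the direction in which the jaws open and shut, and the axes are right-handed (so a half turn about z gives the same grasp; the last joint's range is limited). The gripper opens to 94 mm and grips with 3 to 60 N. Pads are 16 mm wide; open, the fingers measure 119 mm over their backs; the gripper's body (75 mm by 177 mm) begins 78 mm behind the grasp point.
Start: joints at [1.091, 0.087, 1.371, -0, 1.684, -0.103], TCP at [0.202, 0.511, 0.2] pointing down, gripper open.
Joint ranges: [-3.1, 3.1], [-0.76, 2.03], [0.27, 2.55], [-1.08, 4.22], [0.17, 2.65], [-2.57, 2.57]. Speed limits (rad/s): [2.79, 2.79, 3.14, 3.14, 3.14, 3.14].

## Interface

Orientations are given as a 3x3 rotation matrix whose columns are the frame's x, y, z axes.
In Python, from workcell import bot gives the robot as it stands. The module is installed in compiled form; this text tells all that it offers.
- The arm moves only by the tool drive_tool, never from a script. Its argument "moves" is a list of rows, each an object with "offset": the shift along the tool's x, y, z in m, a list of three; "spin": the turn about the tool's z in rad. In form: [{"offset": [tx, ty, tz], "spin": spin}, ...]. A call has exactly 5 rows; each row shifts and turns the commanded pose from where the row before left it, along the tool's axes as they then stand; what a row does not reach is not made up. A row lasts 1/8 s, in which the tool goes at most 62.5 mm and 10.7 degrees, less where a joint would pass 70% of its speed; a pose out of reach is approached as far as the arm can. A call is refused whole if a number of a shift passes 0.0625 or a number of a turn 0.188, either way. A call with a gripper value outside its range is refused whole. "hand" is the closure, from -1 (fully open) to 1 (shut), so that 0 is half open, set as the call begins (left out, the last holds). The fingers move at their own pace and stop on an object; the grip force is fixed at half the most. Time passes only in rows, so rows that do not move let the fingers close, or fill a call up. It gives the time, the measured TCP pose, the force and the opening at its end, in the units of the state.
- bot.get_obs(): the state, without advancing time (a new reading comes with each control period).
- bot.get_image(name): name is "scene" or "top" or "wrist"; returns (picture, depth): 384x512x3 uint8, blue, green, red; 384x512 float32, m along the optical axis (not along the pixel's ray), 0 where there is no reading.
- bot.camera_info(name): a dict with "mtx" (3x3 intrinsics, pixels), "D" ([k1, k2, p1, p2, k3] as OpenCV has them; the pictures are not rectified), "pose" (4x4, takes a point from camera to world coordinates). Camera axes: x right, y up, looking along -z (the intrinsics and any distortion apply to the point x, -y, -z); pixel columns grow to the right and rows downward; lengths in m; the calibration is good to about 2 mm. A picture is of the moment at which its call begins: read the wrist's pose just before it. camera_info takes no time and is no camera call; for the wrist camera it gives the pose at the moment of the call.
- bot.finish_job(): hands the job in, once; it reports no verdict.
Trained networks look in the newest picture that a camera, given by its name, has taken for a name from the list of things; names that differ only in an ending like _2 or _b are one class to them, and where a whole thing is asked for, a point or a joint stands for the part that bears it (a point fixed in the world has none). Each returns a list of dicts, best first, with "confidence" (0 to 1); they miss things now and then, are a little off and sometimes report something else, mostly with a low value. They report only what shows in the picture. A call takes as long as a camera call. They do not tell look-alikes from the thing itself.
- bot.find_in(name, camera): "position" ([x, y, z] in m, in world coordinates, good to about 4 mm: the middle of the surface that is visible of it).
- bot.masks_of(name, camera): "mask" (384x512 bool, what is visible of it).
- bot.place_of(name, camera): "position" ([x, y, z] in m, in world coordinates, good to about 4 mm: a listed point, or the origin of a listed thing).
The state is a dict: "clock": time; "joints": joint angles; "qd": joint speeds; "tau": joint torques, N m; "eef_pos": TCP position; "tcp_rot": TCP orientation; "contact_force": force on the tool from outside, world axes, zero at the start; "torque": the same for the moment, N m; "grip_width": opening from 0.0 (shut) to 1.0 (fully open).
Only numpy, scipy, OpenCV 4.12 (cv2) and the standard library are available. Lean on these libraries where they do the work, as an engineer would, in place of code of your own. Each camera call takes 0.05 s, during which the arm holds its last target. There are 200 camera calls.

## Working session

There is one attempt and no reset: what is moved stays moved. The work goes in short steps, Python scripts to look and compute and a tool call to move; the robot and the scene stay as the last step left them, time stands still between calls to the robot, and variables do not carry over. Pictures are saved under pics/ and viewed, about 8 in all and at most 12, crops included, and the job is handed in when it is done.

Besides the shell and the picture viewer there is one more tool, called after "Call:" by a JSON object that holds its "name" and its "arguments". drive_tool: Moves the arm, as the interface text tells. Its arguments: {"type":"object","properties":{"moves":{"type":"array"},"hand":{"type":"number"}},"required":["moves"]}

```bash
mkdir -p pics; cat > h.py <<'E'
from workcell import bot
import numpy as np, cv2
E
python3 - <<'E'
from h import *
a,_=bot.get_image("scene"); b,_=bot.get_image("top")
cv2.imwrite("pics/s.png",a); cv2.imwrite("pics/t.png",b)
o=bot.get_obs(); print(o["clock"],o["eef_pos"],o["tcp_rot"].round(3) if hasattr(o["tcp_rot"],'round') else o["tcp_rot"],o["grip_width"])
for c in ("scene","top"):
  print(c,np.round(bot.camera_info(c)["pose"],3).tolist())
  for n in ["balance","top_lip","side_grip","tare_top","jar_mid","weight_mid","tub_mid"]:
    print(n,[(np.round(d["position"],3).tolist(),round(d["confidence"],2)) for d in bot.place_of(n,c)[:3]])
print(bot.get_obs()["clock"])
E
```

```text
0.1 [0.20211726 0.51098621 0.19874393] [[ 0.368  0.93  -0.001]
 [ 0.93  -0.368 -0.002]
 [-0.002 -0.    -1.   ]] 1.0029967028152613
scene [[0.641, -0.654, 0.402, 1.073], [0.767, 0.554, -0.324, -0.394], [-0.011, 0.516, 0.857, 1.247], [0.0, 0.0, 0.0, 1.0]]
balance [([0.606, -0.036, 0.004], 0.62)]
top_lip [([0.665, -0.012, 0.23], 0.71)]
side_grip [([0.475, -0.441, 0.086], 0.27)]
tare_top [([0.604, -0.035, 0.002], 0.56), ([0.488, -0.12, 0.054], 0.53)]
jar_mid [([0.715, -0.215, 0.042], 0.55)]
weight_mid [([0.539, -0.222, 0.028], 0.66)]
tub_mid [([0.806, 0.196, 0.013], 0.9), ([0.297, 0.234, 0.024], 0.84), ([0.644, -0.015, 0.101], 0.8)]
top [[0.029, 0.996, -0.08, 0.462], [-0.999, 0.03, 0.019, 0.046], [0.022, 0.079, 0.997, 1.452], [0.0, 0.0, 0.0, 1.0]]
balance [([0.6, -0.031, 0.001], 0.8)]
top_lip [([0.666, -0.01, 0.223], 0.55)]
side_grip [([0.657, 0.176, 0.075], 0.71), ([0.652, -0.132, 0.196], 0.54)]
tare_top [([0.49, -0.123, 0.05], 0.47)]
jar_mid [([0.715, -0.22, 0.039], 0.68), ([0.654, 0.174, 0.075], 0.53)]
weight_mid [([0.537, -0.218, 0.025], 0.46)]
tub_mid [([0.302, 0.239, 0.028], 0.71), ([0.643, -0.012, 0.097], 0.6), ([0.807, 0.193, 0.015], 0.58)]
0.8
```

View pics/s.png

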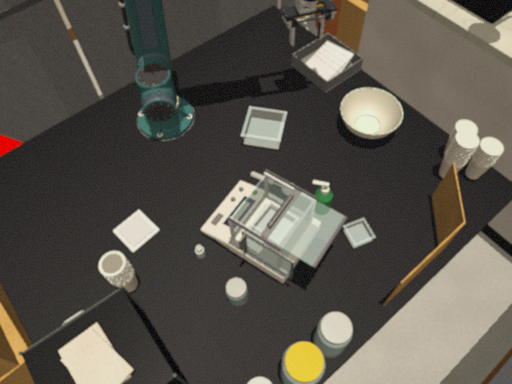

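View pics/t.png

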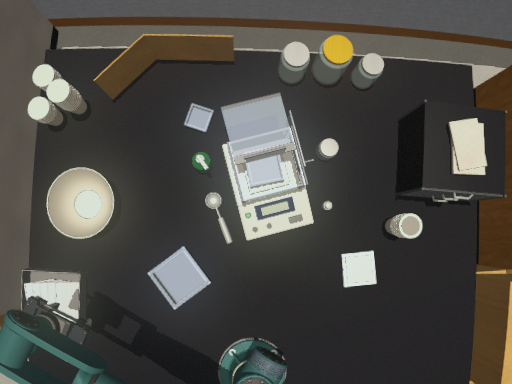

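The top picture shows the balance at about (268,180), yawed about +15°. Its top door is slid back, and the side-door fin shows near (308,160). Tub-like things sit at (265,172), which is on the pan, at (180,278), which is bigger, and at (199,117), which is smaller. The one on the pan is ours and must not be touched. The key candidates are the grey oblong at about (297,220) and the round keys at (254,229) and (272,224). I'll check with one close crop.

```bash
cat >> h.py <<'E'
def px2w(c,u,v,z):
    i=bot.camera_info(c); P=np.array(i["pose"])
    n=cv2.undistortPoints(np.array([[[u,v]]],float),np.array(i["mtx"]),np.array(i["D"])).ravel()
    d=P[:3,:3]@np.array([n[0],-n[1],-1]); o=P[:3,3]
    return o+d*(z-o[2])/d[2]
def w2px(c,X):
    i=bot.camera_info(c); P=np.array(i["pose"])
    q=(np.atleast_2d(X)-P[:3,3])@P[:3,:3]; q=q*[1,-1,-1]
    return cv2.projectPoints(q,np.zeros(3),np.zeros(3),np.array(i["mtx"]),np.array(i["D"]))[0].reshape(-1,2)
def bal(p,o=(0.602,-0.033),yaw=np.radians(15.4)):
    p=np.atleast_2d(p).astype(float); c,s=np.cos(yaw),np.sin(yaw)
    return np.c_[o[0]+c*p[:,0]-s*p[:,1],o[1]+s*p[:,0]+c*p[:,1],p[:,2]]
E
python3 - <<'E'
from h import *
b=cv2.imread("pics/t.png"); u0,v0,k=215,85,4
c=cv2.resize(b[v0:v0+150+10,u0:u0+120],None,fx=k,fy=k,interpolation=cv2.INTER_CUBIC)[:600]
pts={"FL":(-.16,.11,.035),"FR":(-.16,-.11,.035),"tare":(-.132,-.055,.049),"k0":(-.125,.03,.045),"shFL":(-.045,.092,.209),"shFR":(-.045,-.103,.209),"shBR":(.125,-.103,.209)}
for n,p in pts.items():
    q=w2px("top",bal(p))[0]; x=tuple(int(t) for t in ((q-[u0,v0])*k)); cv2.circle(c,x,3,(0,0,255),1); print(n,q.round(1))
cv2.imwrite("pics/c.png",c)
E
```

```text
FL [246.4 240.6]
FR [314.8 223.6]
tare [296.2 219.1]
k0 [268.9 223.5]
shFL [243.4 200. ]
shFR [312.2 183.3]
shBR [297.  124.4]
```

View pics/c.png

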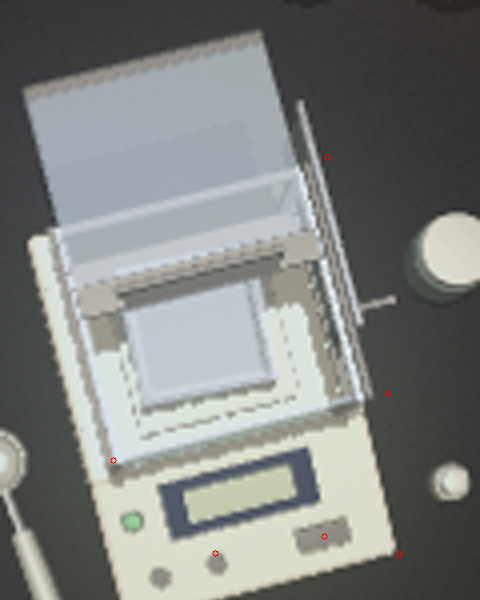

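The oblong grey key at crop (324,535), native (296,219), is the tare key, and my projected point lands on it. The round keys are at crop (160,577) and (216,563). The side fin runs from (362,305) to (395,299) in the crop. The lip is the dark line from about (110,287) to (285,243).

```bash
python3 - <<'E'
from h import *
def loc(P):
    d=P[:2]-np.array([.602,-.033]); a=np.radians(15.4); return (np.cos(a)*d[0]+np.sin(a)*d[1],-np.sin(a)*d[0]+np.cos(a)*d[1])
for n,u,v,z in [("fin_in",362,305,.195),("fin_out",395,299,.195),("lipL",110,287,.226),("lipR",285,243,.226),("FR",395,550,.035),("tare",324,535,.049)]:
    P=px2w("top",215+u/4,85+v/4,z); print(n,P.round(3),np.round(loc(P),3))
o=bot.get_obs(); R=np.array(o["tcp_rot"])
for n,p in {"hover_sidegrip":(0.10,-.120,.34)}.items():
    t=bal(p)[0]; print(n,t, "tool offset",(R.T@(t-o["eef_pos"])).round(4))
E
```

```text
fin_in [ 0.649 -0.127  0.195] [ 0.02  -0.103]
fin_out [ 0.654 -0.15   0.195] [ 0.019 -0.126]
lipL [0.651 0.05  0.226] [0.069 0.067]
lipR [ 0.685 -0.069  0.226] [ 0.071 -0.056]
FR [ 0.48  -0.178  0.035] [-0.156 -0.108]
tare [ 0.49  -0.121  0.049] [-0.131 -0.055]
hover_sidegrip [ 0.73027627 -0.12213584  0.34      ] tool offset [-0.3948  0.724  -0.1402]
```

Call:
{"name": "drive_tool", "arguments": {"moves": [{"offset":[0,0,-0.025],"spin":-0.13},{"offset":[0,0,-0.025],"spin":-0.13},{"offset":[0,0,-0.025],"spin":-0.13},{"offset":[0,0,-0.025],"spin":-0.13},{"offset":[0,0,-0.01],"spin":-0.126}], "hand": 1}}

```text
clock: 1.42
eef_pos: [0.2026, 0.5119, 0.312]
tcp_rot: [[-0.27, 0.963, 0.002], [0.963, 0.27, 0.003], [0.003, 0.002, -1.0]]
contact_force: [0.5, -0.4, 0.3]
grip_width: 0.506
```

```bash
cat >> h.py <<'E'
def off(p):
    o=bot.get_obs(); R=np.array(o["tcp_rot"]); t=bal(p)[0]
    print("clock",o["clock"],"pos",np.round(o["eef_pos"],4),"yaw",np.degrees(np.arctan2(R[1,0],R[0,0])).round(2),"off",(R.T@(t-o["eef_pos"])).round(4),"F",np.round(o["contact_force"],2))
E
python3 -c "
from h import *
off((.105,0,.31))"
```

```text
clock 1.425 pos [0.2026 0.5119 0.312 ] yaw 105.66 off [-0.633   0.3425  0.0012] F [ 0.45 -0.41  0.27]
```

Call:
{"name": "drive_tool", "arguments": {"moves": [{"offset":[-0.0422,0.0228,0],"spin":0},{"offset":[-0.0422,0.0228,0],"spin":0},{"offset":[-0.0422,0.0228,0],"spin":0},{"offset":[-0.0422,0.0228,0],"spin":0},{"offset":[-0.0422,0.0228,0],"spin":0}]}}

```text
clock: 2.05
eef_pos: [0.3693, 0.3371, 0.3099]
tcp_rot: [[-0.266, 0.964, 0.0], [0.964, 0.266, 0.0], [0.0, 0.001, -1.0]]
contact_force: [0.1, 0.6, -0.7]
grip_width: 0.009
```

Call:
{"name": "drive_tool", "arguments": {"moves": [{"offset":[-0.0422,0.0228,0],"spin":0},{"offset":[-0.0422,0.0228,0],"spin":0},{"offset":[-0.0422,0.0228,0],"spin":0},{"offset":[-0.0422,0.0228,0],"spin":0},{"offset":[-0.0422,0.0228,0],"spin":0}]}}

```text
clock: 2.68
eef_pos: [0.5354, 0.164, 0.3099]
tcp_rot: [[-0.266, 0.964, 0.0], [0.964, 0.266, 0.0], [0.0, 0.0, -1.0]]
contact_force: [0.5, 0.9, 0.4]
grip_width: 0.005
```

Call:
{"name": "drive_tool", "arguments": {"moves": [{"offset":[-0.0422,0.0228,0],"spin":0},{"offset":[-0.0422,0.0228,0],"spin":0},{"offset":[-0.0422,0.0228,0],"spin":0},{"offset":[-0.0422,0.0228,0],"spin":0},{"offset":[0,0,0],"spin":0}]}}

```text
clock: 3.3
eef_pos: [0.6687, 0.0238, 0.3068]
tcp_rot: [[-0.262, 0.965, -0.004], [0.965, 0.262, -0.0], [0.001, -0.004, -1.0]]
contact_force: [-0.5, 0.3, -0.6]
grip_width: 0.009
```

```bash
python3 - <<'E'
from h import *
off((.105,0,.31))
a,d=bot.get_image("wrist"); s=bot.get_image("scene")[0]
for n in ("top_lip","side_grip"):
  for c in ("wrist","scene"):
    print(n,c,[(np.round(x["position"],3).tolist(),round(x["confidence"],2)) for x in bot.place_of(n,c)[:2]])
for n,p in {"lip":(.07,0,.226),"grip":(.02,-.117,.195)}.items(): print(n,bal(p),w2px("wrist",bal(p)),w2px("scene",bal(p)))
cv2.imwrite("pics/w1.png",np.vstack([cv2.resize(a,(400,300)),cv2.resize(s[150:310,170:383],(400,300))]))
E
```

```text
clock 3.3 pos [0.6687 0.0238 0.3068] yaw 105.18 off [-0.0369  0.0257 -0.0033] F [-0.47  0.27 -0.6 ]
top_lip wrist [([0.668, -0.01, 0.226], 0.85)]
top_lip scene [([0.663, -0.012, 0.229], 0.91)]
side_grip wrist [([0.647, -0.137, 0.192], 0.88), ([0.602, -0.028, -0.002], 0.47)]
side_grip scene []
lip [[ 0.66948668 -0.01441107  0.226     ]] [[209.96375655 183.27477743]] [[280.63468659 209.80768622]]
grip [[ 0.65235197 -0.14048804  0.195     ]] [[ 88.2947587  122.52696392]] [[240.43232675 237.93036205]]
```

View pics/w1.png

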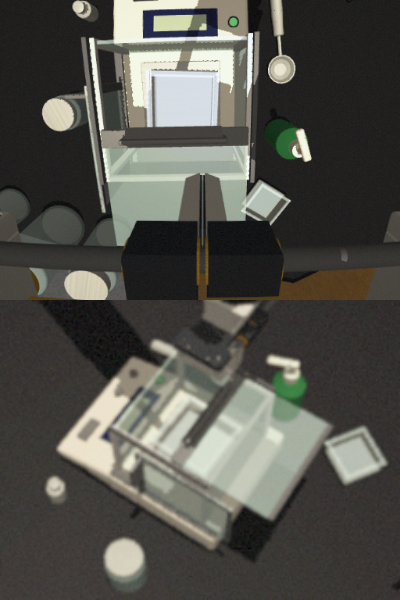

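The wrist picture (upper half) shows the lip bar across (105–248, ~138), the side fin at about (72,97), and the closed fingers behind the lip at x≈203. The networks agree with my frame to about 5 mm. Next the tool goes down behind the lip.

Call:
{"name": "drive_tool", "arguments": {"moves": [{"offset":[-0.016,0.013,0],"spin":0},{"offset":[-0.016,0.013,0],"spin":0},{"offset":[0,0,0.02],"spin":0},{"offset":[0,0,0.022],"spin":0},{"offset":[0,0,0],"spin":0}]}}

```text
clock: 4.22
eef_pos: [0.6995, 0.0039, 0.2659]
tcp_rot: [[-0.267, 0.964, -0.004], [0.964, 0.267, 0.0], [0.002, -0.004, -1.0]]
contact_force: [-0.2, -0.3, -0.1]
grip_width: 0.005
```

```bash
sed -i 's/o=(0.602,-0.033),yaw=np.radians(15.4)/o=(0.6015,-0.031),yaw=np.radians(15.8)/' h.py; python3 -c "
from h import *
off((.098,0,.236))"
```

```text
clock 4.225 pos [0.6995 0.0039 0.2659] yaw 105.49 off [-0.007  -0.0057  0.03  ] F [-0.19 -0.3  -0.1 ]
```

Call:
{"name": "drive_tool", "arguments": {"moves": [{"offset":[-0.003,0,0.01],"spin":0},{"offset":[-0.003,0,0.01],"spin":0},{"offset":[0,0,0.009],"spin":0},{"offset":[0,-0.003,0],"spin":0},{"offset":[0,0,0],"spin":0}]}}

```text
clock: 4.85
eef_pos: [0.6994, -0.0038, 0.2391]
tcp_rot: [[-0.266, 0.964, 0.0], [0.964, 0.266, 0.0], [-0.0, 0.0, -1.0]]
contact_force: [-0.4, -0.2, 0.6]
grip_width: 0.004
```

Call:
{"name": "drive_tool", "arguments": {"moves": [{"offset":[0,-0.008,0.003],"spin":0},{"offset":[0,-0.008,0],"spin":0},{"offset":[0,-0.008,0],"spin":0},{"offset":[0,-0.01,0],"spin":0},{"offset":[0,-0.012,0],"spin":0}]}}

```text
clock: 5.48
eef_pos: [0.6544, -0.0162, 0.2359]
tcp_rot: [[-0.266, 0.964, 0.0], [0.964, 0.266, 0.0], [-0.0, 0.0, -1.0]]
contact_force: [0.3, -0.1, -0.5]
grip_width: 0.005
```

Call:
{"name": "drive_tool", "arguments": {"moves": [{"offset":[0,-0.012,0],"spin":0},{"offset":[0,-0.012,0],"spin":0},{"offset":[0,-0.012,0],"spin":0},{"offset":[0,-0.01,0],"spin":0},{"offset":[0,0,0],"spin":0}]}}

```text
clock: 6.1
eef_pos: [0.6103, -0.0284, 0.2362]
tcp_rot: [[-0.266, 0.964, 0.001], [0.964, 0.266, 0.0], [-0.0, 0.001, -1.0]]
contact_force: [-0.1, -0.9, 0.2]
grip_width: 0.003
```

```bash
python3 - <<'E'
from h import *
off((-.023,0,.236))
bot.get_image("wrist");bot.get_image("scene")
for c in ("wrist","scene"):
    print(c,[(np.round(x["position"],3).tolist(),round(x["confidence"],2)) for x in bot.place_of("top_lip",c)[:2]])
print("shut lip",bal((-.034,0,.226)))
E
```

```text
clock 6.1 pos [ 0.6103 -0.0284  0.2362] yaw 105.4 off [-0.0004 -0.0322  0.0002] F [-0.13 -0.91  0.15]
wrist [([0.665, -0.012, 0.227], 0.69)]
scene [([0.663, -0.009, 0.228], 0.81)]
shut lip [[ 0.56878459 -0.04025753  0.226     ]]
```

```bash
python3 - <<'E'
from h import *
a,d=bot.get_image("wrist"); s=bot.get_image("scene")[0]
cv2.imwrite("pics/w2.png",np.hstack([cv2.resize(a,(400,300)),cv2.resize(s[150:300,170:370],(400,300),interpolation=cv2.INTER_CUBIC)]))
o=bot.get_obs();e=np.array(o["eef_pos"]);z=np.array(o["tcp_rot"])[:,2]
print(w2px("wrist",[e,e+.022*z])*400/512, (w2px("scene",[e,e+.022*z])-[170,150])*2)
E
```

```text
[[201.86167217 182.51539459]
 [201.86809122 172.07589844]] [[185.4544263   92.98620934]
 [185.68357496 101.04689959]]
```

View pics/w2.png

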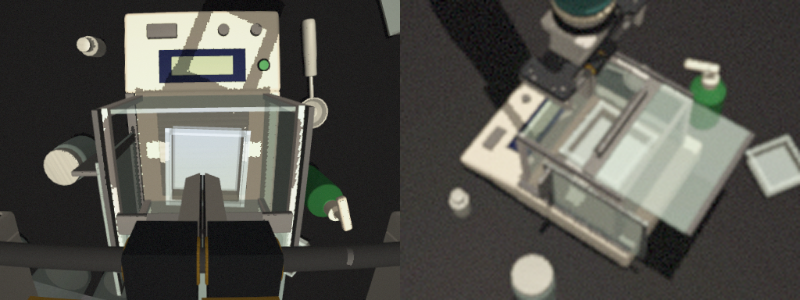

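The wrist view shows the lip at about (200,215), behind the fingers, so they passed over it without touching. The door hasn't moved. I'll check the heights: tip length and lip height from depth.

```bash
python3 - <<'E'
from h import *
print("tips",bot.tcp_to_tips)
def cloud(c):
    _,d=bot.get_image(c); i=bot.camera_info(c);P=np.array(i["pose"])
    v,u=np.mgrid[:384,:512]; n=cv2.undistortPoints(np.stack([u,v],-1).reshape(-1,1,2).astype(float),np.array(i["mtx"]),np.array(i["D"])).reshape(384,512,2)
    return np.stack([n[...,0]*d,-n[...,1]*d,-d],-1)@P[:3,:3].T+P[:3,3],d
for c in ("top","scene","wrist"):
    X,d=cloud(c)
    for n in ("top_lip","top_door"):
        r=bot.masks_of(n,c)
        for m in r[:1]:
            k=m["mask"]&(d>0); print(c,n,round(m["confidence"],2),k.sum(),"pct z",np.percentile(X[k][:,2],[5,50,95]).round(3),"med",np.median(X[k],0).round(3), "px",np.argwhere(m["mask"]).mean(0).round(), "hi pct", np.percentile(X[k][:,2],99).round(3))
    o=bot.get_obs()
    # points near the fingers
    e=np.array(o["eef_pos"]); q=X[(np.hypot(X[...,0]-e[0],X[...,1]-e[1])<.03)&(d>0)&(X[...,2]>.14)]
    if len(q): print(c,"finger pts z min/pcts",len(q),np.percentile(q[:,2],[0,5,25,50]).round(3))
E
```

```text
tips 0.022
top top_lip 0.78 2448 pct z [0.201 0.205 0.21 ] med [0.763 0.038 0.205] px [121. 251.] hi pct 0.227
top top_door 0.9 2348 pct z [0.201 0.205 0.21 ] med [0.763 0.038 0.205] px [121. 251.] hi pct 0.211
top finger pts z min/pcts 809 [0.616 0.621 0.625 0.628]
scene top_lip 0.76 3773 pct z [0.201 0.205 0.21 ] med [0.741 0.005 0.205] px [227. 304.] hi pct 0.224
scene top_door 0.94 3740 pct z [0.201 0.205 0.21 ] med [0.74  0.005 0.205] px [227. 304.] hi pct 0.224
scene finger pts z min/pcts 771 [0.24  0.267 0.553 0.626]
wrist top_lip 0.84 3141 pct z [0.204 0.207 0.211] med [0.664 0.016 0.207] px [295. 275.] hi pct 0.213
wrist top_door 0.93 3283 pct z [0.204 0.207 0.212] med [0.664 0.015 0.207] px [294. 275.] hi pct 0.213
wrist finger pts z min/pcts 8870 [0.24  0.259 0.295 0.362]
```

```bash
python3 - <<'E'
from h import *
o=bot.get_obs()
def cloud(c):
    _,d=bot.get_image(c); i=bot.camera_info(c);P=np.array(i["pose"])
    v,u=np.mgrid[:384,:512]; n=cv2.undistortPoints(np.stack([u,v],-1).reshape(-1,1,2).astype(float),np.array(i["mtx"]),np.array(i["D"])).reshape(384,512,2)
    return np.stack([n[...,0]*d,-n[...,1]*d,-d],-1)@P[:3,:3].T+P[:3,3],d
X,d=cloud("wrist"); print("eef",o["eef_pos"],"cam",np.array(bot.camera_info("wrist")["pose"])[:3].round(3).tolist())
for v in range(200,300,6): print(v,[X[v,u].round(3).tolist() for u in (245,268)])
for c in ("top","scene"):
    X,d=cloud(c); q=X[(d>0)&(X[...,2]>.216)&(X[...,2]<.235)&(abs(X[...,0]-.64)<.08)&(abs(X[...,1])<.1)]
    a=np.radians(15.8); dd=q[:,:2]-[.6015,-.031]; l=np.c_[dd@[np.cos(a),np.sin(a)],dd@[-np.sin(a),np.cos(a)]]
    print(c,len(q),"local x,y pct",np.percentile(l,[5,50,95],0).round(3).tolist())
E
```

```text
eef [ 0.61083188 -0.02815048  0.23575856] cam [[-0.266, -0.925, -0.271, 0.531], [0.964, -0.255, -0.076, -0.05], [0.001, -0.282, 0.96, 0.42]]
200 [[0.644, -0.034, 0.08], [0.637, -0.01, 0.081]]
206 [[0.65, -0.033, 0.081], [0.644, -0.008, 0.08]]
212 [[0.657, -0.031, 0.08], [0.65, -0.006, 0.08]]
218 [[0.664, -0.029, 0.08], [0.657, -0.004, 0.082]]
224 [[0.671, -0.027, 0.08], [0.6, -0.025, 0.244]]
230 [[0.603, -0.038, 0.253], [0.599, -0.026, 0.254]]
236 [[0.603, -0.038, 0.262], [0.6, -0.026, 0.262]]
242 [[0.603, -0.037, 0.269], [0.6, -0.026, 0.269]]
248 [[0.603, -0.037, 0.275], [0.6, -0.026, 0.275]]
254 [[0.603, -0.037, 0.282], [0.6, -0.026, 0.281]]
260 [[0.603, -0.037, 0.288], [0.6, -0.026, 0.286]]
266 [[0.603, -0.036, 0.292], [0.6, -0.027, 0.293]]
272 [[0.602, -0.036, 0.298], [0.6, -0.027, 0.298]]
278 [[0.602, -0.036, 0.303], [0.6, -0.027, 0.303]]
284 [[0.579, -0.041, 0.344], [0.577, -0.035, 0.344]]
290 [[0.578, -0.041, 0.348], [0.577, -0.035, 0.347]]
296 [[0.579, -0.041, 0.35], [0.578, -0.035, 0.349]]
top 15 local x,y pct [[0.064, 0.036], [0.067, 0.052], [0.07, 0.059]]
scene 121 local x,y pct [[0.066, -0.053], [0.071, -0.003], [0.073, 0.053]]
```

Depth says the fingertips are at z≈0.241 while the reported TCP is 0.236, so the tool really sits about 28 mm higher than its stated geometry implies. Two cameras agree on this, and it explains the miss. I'll use tip z ≈ TCP z + 0.005 from here, go back over the lip and come down carefully.

Call:
{"name": "drive_tool", "arguments": {"moves": [{"offset":[0,0.018,-0.004],"spin":0},{"offset":[0,0.022,0],"spin":0},{"offset":[0,0.022,0],"spin":0},{"offset":[0,0.022,0],"spin":0},{"offset":[0,0.01,0],"spin":0}]}}

```text
clock: 7.62
eef_pos: [0.702, -0.0029, 0.239]
tcp_rot: [[-0.266, 0.964, -0.001], [0.964, 0.266, 0.0], [0.0, -0.001, -1.0]]
contact_force: [0.4, 0.4, 0.2]
grip_width: 0.007
```

Call:
{"name": "drive_tool", "arguments": {"moves": [{"offset":[0,0,0.008],"spin":0},{"offset":[0,0,0.008],"spin":0},{"offset":[0,0,0.006],"spin":0},{"offset":[0,0,0.004],"spin":0},{"offset":[0,0,0],"spin":0}]}}

```text
clock: 8.25
eef_pos: [0.701, -0.0033, 0.2134]
tcp_rot: [[-0.266, 0.964, -0.001], [0.964, 0.266, 0.0], [0.0, -0.001, -1.0]]
contact_force: [-0.2, -1.0, 0.1]
grip_width: 0.005
```

```bash
cat >> h.py <<'E'
def cloud(c):
    _,d=bot.get_image(c); i=bot.camera_info(c);P=np.array(i["pose"])
    v,u=np.mgrid[:384,:512]; n=cv2.undistortPoints(np.stack([u,v],-1).reshape(-1,1,2).astype(float),np.array(i["mtx"]),np.array(i["D"])).reshape(384,512,2)
    return np.stack([n[...,0]*d,-n[...,1]*d,-d],-1)@P[:3,:3].T+P[:3,3],d
E
python3 - <<'E'
from h import *
off((.098,0,.21)); X,d=cloud("wrist")
print([X[v,268].round(3).tolist() for v in range(206,240,3)])
E
```

```text
clock 8.25 pos [ 0.701  -0.0033  0.2134] yaw 105.42 off [ 0.0004 -0.0053  0.0034] F [-0.22 -0.96  0.07]
[[0.685, -0.001, 0.206], [0.687, -0.001, 0.206], [0.689, -0.0, 0.206], [0.691, 0.0, 0.205], [0.693, 0.001, 0.205], [0.694, 0.001, 0.206], [0.69, -0.0, 0.222], [0.69, -0.001, 0.227], [0.69, -0.001, 0.231], [0.69, -0.001, 0.236], [0.69, -0.001, 0.239], [0.69, -0.001, 0.244]]
```

Call:
{"name": "drive_tool", "arguments": {"moves": [{"offset":[0,-0.004,0.005],"spin":0},{"offset":[0,-0.007,0],"spin":0},{"offset":[0,-0.007,0],"spin":0},{"offset":[0,-0.009,0],"spin":0},{"offset":[0,-0.01,0],"spin":0}]}}

```text
clock: 8.93
eef_pos: [0.6655, -0.0133, 0.209]
tcp_rot: [[-0.266, 0.964, 0.001], [0.964, 0.266, -0.0], [-0.0, 0.001, -1.0]]
contact_force: [1.6, -0.6, 0.1]
grip_width: 0.004
```

```bash
python3 - <<'E'
from h import *
off((-.023,0,.21)); bot.get_image("wrist"); bot.get_image("scene")
for c in ("wrist","scene"):
    print(c,[(np.round(x["position"],3).tolist(),round(x["confidence"],2)) for x in bot.place_of("top_lip",c)[:2]])
E
```

```text
clock 8.925 pos [ 0.6655 -0.0133  0.209 ] yaw 105.42 off [-0.0002 -0.0894 -0.0011] F [ 1.57 -0.64  0.12]
wrist [([0.653, -0.016, 0.231], 0.82)]
scene [([0.647, -0.015, 0.228], 0.72)]
```

The door is moving now, with about 1.6 N at the lip. I'll carry on to the stop.

Call:
{"name": "drive_tool", "arguments": {"moves": [{"offset":[0,-0.01,0],"spin":0},{"offset":[0,-0.01,0],"spin":0},{"offset":[0,-0.01,0],"spin":0},{"offset":[0,-0.01,0],"spin":0},{"offset":[0,-0.01,0],"spin":0}]}}

```text
clock: 9.75
eef_pos: [0.6169, -0.0266, 0.2089]
tcp_rot: [[-0.266, 0.964, 0.0], [0.964, 0.266, -0.0], [-0.0, 0.0, -1.0]]
contact_force: [2.2, 0.0, -0.1]
grip_width: 0.005
```

Call:
{"name": "drive_tool", "arguments": {"moves": [{"offset":[0,-0.01,0],"spin":0},{"offset":[0,-0.008,0],"spin":0},{"offset":[0,-0.007,0],"spin":0},{"offset":[0,-0.006,0],"spin":0},{"offset":[0,-0.003,0],"spin":0}]}}

```text
clock: 10.38
eef_pos: [0.5845, -0.0355, 0.209]
tcp_rot: [[-0.266, 0.964, 0.0], [0.964, 0.266, 0.0], [-0.0, 0.0, -1.0]]
contact_force: [2.0, -0.6, 0.1]
grip_width: 0.005
```

Call:
{"name": "drive_tool", "arguments": {"moves": [{"offset":[0,-0.0015,0],"spin":0},{"offset":[0,-0.0015,0],"spin":0},{"offset":[0,-0.0015,0],"spin":0},{"offset":[0,-0.0015,0],"spin":0},{"offset":[0,0,0],"spin":0}]}}

```text
clock: 11.0
eef_pos: [0.5812, -0.0363, 0.209]
tcp_rot: [[-0.267, 0.964, 0.005], [0.964, 0.267, 0.001], [-0.0, 0.006, -1.0]]
contact_force: [6.9, 1.1, -1.4]
grip_width: 0.002
```

The force rose to 6.9 N and the motion stopped, so the top door is at its stop. I'll back off, rise and go to the side grip.

Call:
{"name": "drive_tool", "arguments": {"moves": [{"offset":[0,0.01,0],"spin":0},{"offset":[0,0.012,-0.03],"spin":0},{"offset":[0,0.015,-0.03],"spin":0},{"offset":[-0.04,0.025,0],"spin":0},{"offset":[-0.04,0.025,0],"spin":0}]}}

```text
clock: 11.62
eef_pos: [0.6847, -0.0909, 0.2694]
tcp_rot: [[-0.267, 0.964, -0.001], [0.964, 0.267, -0.0], [0.0, -0.001, -1.0]]
contact_force: [1.0, -0.2, 0.2]
grip_width: 0.006
```

Call:
{"name": "drive_tool", "arguments": {"moves": [{"offset":[-0.035,0.005,0],"spin":0},{"offset":[0,0,0],"spin":0},{"offset":[0,0,0],"spin":0},{"offset":[0,0,0],"spin":0},{"offset":[0,0,0],"spin":0}]}}

```text
clock: 12.25
eef_pos: [0.698, -0.1222, 0.2696]
tcp_rot: [[-0.267, 0.964, 0.001], [0.964, 0.267, -0.0], [-0.0, 0.001, -1.0]]
contact_force: [-0.0, 0.2, -0.2]
grip_width: 0.004
```

```bash
python3 - <<'E'
from h import *
off((.06,-.119,.159)); a,_=bot.get_image("wrist"); bot.get_image("top")
for n in ("side_grip","top_lip","jar_mid"):
  for c in ("wrist","top"):
    print(n,c,[(np.round(x["position"],3).tolist(),round(x["confidence"],2)) for x in bot.place_of(n,c)[:2]])
print("exp shut lip",bal((-.034,0,.226)),"exp grip",bal((.018,-.117,.195)))
print(w2px("wrist",np.vstack([bal((.018,-.103,.195)),bal((.018,-.131,.195))])))
cv2.imwrite("pics/w3.png",a)
E
```

```text
clock 12.25 pos [ 0.698  -0.1222  0.2696] yaw 105.5 off [-0.005  -0.0081  0.1106] F [-0.01  0.23 -0.19]
side_grip wrist [([0.647, -0.136, 0.197], 0.84)]
side_grip top [([0.655, -0.135, 0.198], 0.71)]
top_lip wrist [([0.569, -0.041, 0.231], 0.61)]
top_lip top [([0.565, -0.038, 0.221], 0.7)]
jar_mid wrist []
jar_mid top [([0.712, -0.22, 0.041], 0.91)]
exp shut lip [[ 0.56878459 -0.04025753  0.226     ]] exp grip [[ 0.65067671 -0.13867846  0.195     ]]
[[273.31454406 136.77175396]
 [237.96746084 137.00300694]]
```

View pics/w3.png

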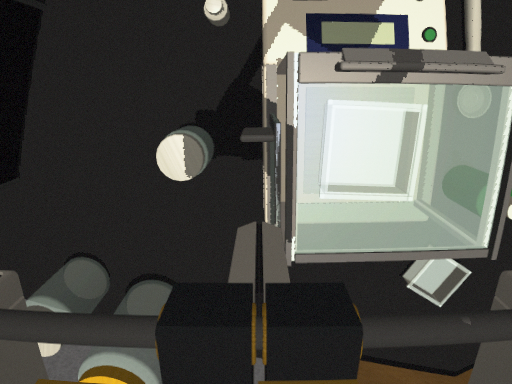

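The top lip shows shut, at the top of the picture and at its expected place within about 3 mm. The side fin is at (241–276, 133), and the fingers are behind it around (258,225). I'll shift 6 mm outward and go down.

Call:
{"name": "drive_tool", "arguments": {"moves": [{"offset":[-0.006,0,0],"spin":0},{"offset":[0,0,0.03],"spin":0},{"offset":[0,0,0.03],"spin":0},{"offset":[0,0,0.03],"spin":0},{"offset":[0,0,0.012],"spin":0}]}}

```text
clock: 13.28
eef_pos: [0.6989, -0.1294, 0.1639]
tcp_rot: [[-0.266, 0.964, -0.004], [0.964, 0.266, 0.001], [0.002, -0.004, -1.0]]
contact_force: [0.2, 0.7, 0.6]
grip_width: 0.003
```

Call:
{"name": "drive_tool", "arguments": {"moves": [{"offset":[0,-0.01,0],"spin":0},{"offset":[0,-0.01,0],"spin":0},{"offset":[0,-0.01,0],"spin":0},{"offset":[0,-0.01,0],"spin":0},{"offset":[0,-0.01,0],"spin":0}]}}

```text
clock: 13.9
eef_pos: [0.6516, -0.1427, 0.1679]
tcp_rot: [[-0.266, 0.964, 0.003], [0.964, 0.266, -0.001], [-0.001, 0.002, -1.0]]
contact_force: [1.6, 0.7, 1.0]
grip_width: 0.01
```

```bash
python3 - <<'E'
from h import *
off((-.020,-.119,.165)); bot.get_image("wrist"); bot.get_image("top")
for c in ("wrist","top"):
    print(c,[(np.round(x["position"],3).tolist(),round(x["confidence"],2)) for x in bot.place_of("side_grip",c)[:2]])
E
```

```text
clock 13.9 pos [ 0.6516 -0.1427  0.1679] yaw 105.42 off [ 0.0019 -0.0378  0.0028] F [1.63 0.68 1.01]
wrist [([0.633, -0.143, 0.194], 0.59)]
top []
```

Call:
{"name": "drive_tool", "arguments": {"moves": [{"offset":[0,-0.008,0],"spin":0},{"offset":[0,-0.008,0],"spin":0},{"offset":[0,-0.008,0],"spin":0},{"offset":[0,-0.006,0],"spin":0},{"offset":[0,-0.003,0],"spin":0}]}}

```text
clock: 14.72
eef_pos: [0.6194, -0.1513, 0.1668]
tcp_rot: [[-0.266, 0.964, 0.0], [0.964, 0.266, 0.0], [0.0, 0.0, -1.0]]
contact_force: [1.9, 0.4, -0.1]
grip_width: 0.004
```

Call:
{"name": "drive_tool", "arguments": {"moves": [{"offset":[0,-0.0015,0],"spin":0},{"offset":[0,-0.0015,0],"spin":0},{"offset":[0,-0.0015,0],"spin":0},{"offset":[0,-0.001,0],"spin":0},{"offset":[0,0,0],"spin":0}]}}

```text
clock: 15.35
eef_pos: [0.6181, -0.1517, 0.167]
tcp_rot: [[-0.268, 0.964, 0.008], [0.964, 0.268, 0.001], [-0.001, 0.008, -1.0]]
contact_force: [10.4, 1.8, -4.2]
grip_width: 0.004
```

At the stop with 10 N. I'll back off, rise and go over to the tare key.

Call:
{"name": "drive_tool", "arguments": {"moves": [{"offset":[0,0.008,0],"spin":0},{"offset":[0,0.007,0],"spin":0},{"offset":[0,0,-0.035],"spin":0},{"offset":[0,0,-0.035],"spin":0},{"offset":[0,0,-0.03],"spin":0}]}}

```text
clock: 15.98
eef_pos: [0.6289, -0.1488, 0.2682]
tcp_rot: [[-0.266, 0.964, -0.0], [0.964, 0.266, -0.0], [-0.0, -0.0, -1.0]]
contact_force: [-0.5, 0.1, -0.5]
grip_width: 0.002
```

Call:
{"name": "drive_tool", "arguments": {"moves": [{"offset":[0.016,-0.035,0],"spin":0},{"offset":[0.016,-0.035,0],"spin":0},{"offset":[0.016,-0.035,0],"spin":0},{"offset":[0.016,-0.025,0],"spin":0},{"offset":[0,0,0],"spin":0}]}}

```text
clock: 16.6
eef_pos: [0.4856, -0.1213, 0.2679]
tcp_rot: [[-0.266, 0.964, 0.001], [0.964, 0.266, -0.001], [-0.001, 0.001, -1.0]]
contact_force: [-0.2, -0.5, -0.3]
grip_width: 0.004
```

```bash
python3 - <<'E'
from h import *
off((-.134,-.055,.10)); t,_=bot.get_image("top"); X,d=cloud("wrist"); a,_=bot.get_image("wrist")
for n in ("side_grip","top_lip","tare_top"):
  for c in ("wrist","top"):
    print(n,c,[(np.round(x["position"],3).tolist(),round(x["confidence"],2)) for x in bot.place_of(n,c)[:2]])
print("exp lip",bal((-.034,0,.226)),"grip",bal((-.031,-.117,.195)),"tare",bal((-.132,-.055,.049)))
print(w2px("wrist",bal((-.132,-.055,.049))))
cv2.imwrite("pics/w4.png",np.hstack([cv2.resize(a,(400,300)),cv2.resize(t[90:240,210:360],(300,300),interpolation=cv2.INTER_CUBIC)]))
E
```

```text
clock 16.6 pos [ 0.4856 -0.1213  0.2679] yaw 105.41 off [0.0005 0.002  0.1679] F [-0.17 -0.52 -0.27]
side_grip wrist []
side_grip top [([0.606, -0.151, 0.194], 0.43), ([0.517, 0.549, 0.04], 0.32)]
top_lip wrist []
top_lip top [([0.568, -0.041, 0.225], 0.88)]
tare_top wrist [([0.491, -0.119, 0.049], 0.56)]
tare_top top [([0.489, -0.122, 0.05], 0.61)]
exp lip [[ 0.56878459 -0.04025753  0.226     ]] grip [[ 0.60352803 -0.15202019  0.195     ]] tare [[ 0.48946264 -0.11986298  0.049     ]]
[[259.22136186 164.16416289]]
```

View pics/w4.png

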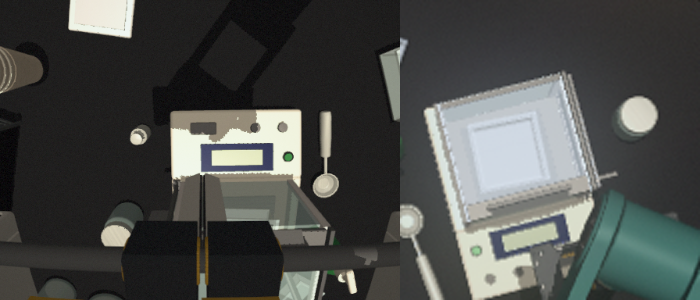

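Both doors look shut. The tare key is seen at (204,128) in the wrist view, against a predicted (202,128), and the fingers are aligned over it. I'll go down to about 15 mm above it, then press slowly.

Call:
{"name": "drive_tool", "arguments": {"moves": [{"offset":[0,0,0.045],"spin":0},{"offset":[0,0,0.05],"spin":0},{"offset":[0,0,0.05],"spin":0},{"offset":[0,0,0.04],"spin":0},{"offset":[0,0,0.015],"spin":0}]}}

```text
clock: 17.68
eef_pos: [0.485, -0.1209, 0.0638]
tcp_rot: [[-0.266, 0.964, -0.005], [0.964, 0.266, 0.002], [0.003, -0.004, -1.0]]
contact_force: [0.3, -0.6, 0.2]
grip_width: 0.003
```

Call:
{"name": "drive_tool", "arguments": {"moves": [{"offset":[0,0.002,0.003],"spin":0},{"offset":[0,0,0.002],"spin":0},{"offset":[0,0,0.002],"spin":0},{"offset":[0,0,0],"spin":0},{"offset":[0,0,0],"spin":0}]}}

```text
clock: 18.3
eef_pos: [0.4889, -0.1211, 0.0603]
tcp_rot: [[-0.266, 0.964, 0.001], [0.964, 0.266, -0.0], [-0.0, 0.001, -1.0]]
contact_force: [0.5, -0.2, 0.2]
grip_width: 0.006
```

```bash
python3 - <<'E'
from h import *
off((-.134,-.055,.045)); X,d=cloud("wrist"); print([X[v,268].round(3).tolist() for v in range(206,240,3)])
E
```

```text
clock 18.3 pos [ 0.4889 -0.1211  0.0603] yaw 105.42 off [ 0.001  -0.0011  0.0153] F [ 0.48 -0.2   0.23]
[[0.477, -0.118, 0.039], [0.479, -0.117, 0.039], [0.48, -0.117, 0.041], [0.48, -0.117, 0.047], [0.482, -0.116, 0.048], [0.483, -0.116, 0.049], [0.478, -0.118, 0.069], [0.478, -0.118, 0.073], [0.477, -0.119, 0.078], [0.477, -0.119, 0.082], [0.477, -0.119, 0.086], [0.478, -0.119, 0.089]]
```

Call:
{"name": "drive_tool", "arguments": {"moves": [{"offset":[0,0,0.004],"spin":0},{"offset":[0,0,0.004],"spin":0},{"offset":[0,0,0.003],"spin":0},{"offset":[0,0,0.002],"spin":0},{"offset":[0,0,0],"spin":0}]}}

```text
clock: 18.98
eef_pos: [0.4885, -0.121, 0.0465]
tcp_rot: [[-0.266, 0.964, -0.0], [0.964, 0.266, 0.0], [0.0, -0.0, -1.0]]
contact_force: [0.2, -0.2, 0.5]
grip_width: 0.004
```

Call:
{"name": "drive_tool", "arguments": {"moves": [{"offset":[0,0,0.001],"spin":0},{"offset":[0,0,0.001],"spin":0},{"offset":[0,0,0.001],"spin":0},{"offset":[0,0,0.001],"spin":0},{"offset":[0,0,0],"spin":0}]}}

```text
clock: 19.6
eef_pos: [0.4891, -0.121, 0.0432]
tcp_rot: [[-0.266, 0.964, 0.001], [0.964, 0.266, -0.0], [-0.0, 0.001, -1.0]]
contact_force: [0.8, 0.5, 1.9]
grip_width: 0.008
```

Contact, 1.9 N. I'll press on in small steps until the force passes 3.5 N and rises steeply at the key's bottom stop.

Call:
{"name": "drive_tool", "arguments": {"moves": [{"offset":[0,0,0.001],"spin":0},{"offset":[0,0,0.001],"spin":0},{"offset":[0,0,0.001],"spin":0},{"offset":[0,0,0],"spin":0},{"offset":[0,0,0],"spin":0}]}}

```text
clock: 20.23
eef_pos: [0.4893, -0.1211, 0.0407]
tcp_rot: [[-0.266, 0.964, 0.002], [0.964, 0.266, -0.0], [-0.001, 0.002, -1.0]]
contact_force: [0.7, 0.6, 6.8]
grip_width: -0.0
```

Call:
{"name": "drive_tool", "arguments": {"moves": [{"offset":[0,0,0.001],"spin":0},{"offset":[0,0,0],"spin":0},{"offset":[0,0,0],"spin":0},{"offset":[0,0,0],"spin":0},{"offset":[0,0,0],"spin":0}]}}

```text
clock: 20.85
eef_pos: [0.4894, -0.1211, 0.0405]
tcp_rot: [[-0.266, 0.964, 0.002], [0.964, 0.266, -0.0], [-0.001, 0.002, -1.0]]
contact_force: [0.1, 1.5, 9.5]
grip_width: 0.006
```

Call:
{"name": "drive_tool", "arguments": {"moves": [{"offset":[0,0,-0.01],"spin":0},{"offset":[0,0,-0.02],"spin":0},{"offset":[0,0,-0.03],"spin":0},{"offset":[0,0,-0.04],"spin":0},{"offset":[0,0,-0.04],"spin":0}]}}

```text
clock: 21.48
eef_pos: [0.4874, -0.1209, 0.1788]
tcp_rot: [[-0.266, 0.964, -0.003], [0.964, 0.266, 0.001], [0.002, -0.003, -1.0]]
contact_force: [-0.4, 0.1, 0.8]
grip_width: 0.007
```

Call:
{"name": "drive_tool", "arguments": {"moves": [{"offset":[0,-0.02,-0.04],"spin":0},{"offset":[0,-0.02,-0.03],"spin":0},{"offset":[0,0,-0.01],"spin":0},{"offset":[0,0,0],"spin":0},{"offset":[0,0,0],"spin":0}]}}

```text
clock: 22.1
eef_pos: [0.4498, -0.1312, 0.2565]
tcp_rot: [[-0.266, 0.964, -0.004], [0.964, 0.266, 0.002], [0.003, -0.003, -1.0]]
contact_force: [-0.5, 0.4, -0.1]
grip_width: 0.007
```

```bash
python3 - <<'E'
from h import *
off((-.134,-.055,.10)); t,_=bot.get_image("top"); s,_=bot.get_image("scene"); a,_=bot.get_image("wrist")
for n in ("side_grip","top_lip","tare_top","tub_mid","jar_mid","weight_mid"):
  for c in ("scene","top","wrist"):
    print(n,c,[(np.round(x["position"],3).tolist(),round(x["confidence"],2)) for x in bot.place_of(n,c)[:3]])
cv2.imwrite("pics/w5.png",np.hstack([cv2.resize(a,(400,300)),cv2.resize(s[150:300,170:370],(400,300),interpolation=cv2.INTER_CUBIC)]))
E
```

```text
clock 22.1 pos [ 0.4498 -0.1312  0.2565] yaw 105.44 off [-0.      0.0398  0.1564] F [-0.5   0.39 -0.1 ]
side_grip scene [([0.602, -0.153, 0.194], 0.83)]
side_grip top [([0.608, -0.145, 0.196], 0.66)]
side_grip wrist [([0.658, 0.178, 0.077], 0.18)]
top_lip scene [([0.564, -0.04, 0.227], 0.86)]
top_lip top [([0.565, -0.041, 0.22], 0.89)]
top_lip wrist []
tare_top scene [([0.49, -0.12, 0.052], 0.64)]
tare_top top [([0.49, -0.123, 0.053], 0.54), ([0.61, -0.147, 0.198], 0.27)]
tare_top wrist [([0.492, -0.119, 0.047], 0.92)]
tub_mid scene [([0.806, 0.197, 0.016], 0.77), ([0.297, 0.234, 0.023], 0.56)]
tub_mid top [([0.3, 0.237, 0.026], 0.58), ([0.804, 0.196, 0.014], 0.58)]
tub_mid wrist [([0.598, -0.025, -0.001], 0.32)]
jar_mid scene [([0.655, 0.174, 0.071], 0.56), ([0.333, -0.339, 0.002], 0.38), ([0.537, -0.223, 0.029], 0.31)]
jar_mid top [([0.716, -0.218, 0.04], 0.66)]
jar_mid wrist [([0.711, -0.22, 0.038], 0.66)]
weight_mid scene [([0.541, -0.224, 0.027], 0.48)]
weight_mid top [([0.535, -0.22, 0.026], 0.42)]
weight_mid wrist [([0.533, -0.22, 0.024], 0.56)]
```

View pics/w5.png

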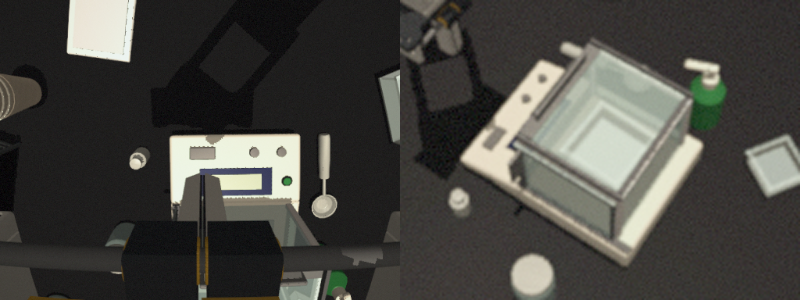

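Both doors are shut: the lip at (575,75) and the fin at (515,165) in the scene half, flush with the shield front. The key is up again, the tub is on the pan, the neighbours are in place and the arm is clear. Handing in.

```bash
python3 -c "
from h import *
print(bot.finish_job())"
```

```text
the job is handed in; nothing more can be done
None
```

I shut both doors, then pressed and released the tare key, and handed the job in at about 22 s. No verdict was reported.

- **Doors:** I pushed the top door, then the side door, at no more than about 0.1 m/s until each stopped, at 7 N and 10 N. The last network fixes put the lip and the grip fin within about 8 mm of their shut places, most within 5 mm. The pictures show both doors closed.
- **Tare key:** With both doors shut, I pressed it about 4 mm, to a firm stop at 9.5 N. The last picture shows it up again, and the force reads zero within noise.
- **Surroundings:** The jar and weight read within a few mm of their first positions. The tub shows on the pan in the last picture, but the networks no longer reported it through the closed glass, so I have no final measured position for it. I did not measure the spoon, pump bottle, cups, bowl or lid again.
- **Disagreement:** The fingertips measured about 28 mm higher than the stated tool geometry implies. My first push therefore passed over the top lip without touching it. I corrected for this using depth and repeated the push.

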